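Unhook a box of combs from the display peg

ROBOT

A 6-joint arm with a two-finger parallel gripper is mounted at the origin on the work surface. World frame = base frame: x ahead of the robot, y to its left, z up, the work surface at z = 0. Lengths are in m, angles in rad, forces in N, time in s.
With the tool pointing down it reaches from about 0.375 to 0.975 m from the base axis. Payload 3.8 kg.
Tool frame: the origin (TCP) lies midway between the tips of the shut fingers; the grasp point (between the pads) lies 19 mm behind it; z points along the fingers, y is the line along which they close (so a half turn about z gives the same grasp; the last joint's range is limited). The gripper opens to 85 mm and grips with 20 to 120 N. Pads are 22 mm wide; open, the fingers measure 114 mm over their backs; the gripper's body (76 mm by 85 mm) begins 54 mm behind the grasp point. The pads swing forward as they close: fully open they stand 13 mm farther back than shut.
Start: joints at [-1.233, 0.264, 1.604, -0, 1.274, -0.037], TCP at [0.247, -0.628, 0.192] pointing down, gripper open.
Joint ranges: [-2.63, 2.63], [-0.94, 2.18], [0.31, 2.57], [-1.31, 4.45], [0, 2.66], [-2.55, 2.55]. Speed limits (rad/s): [2.57, 2.57, 3.14, 3.14, 3.14, 3.14].

INTERFACE

Orientations are given as a rotation vector (axis times angle).
In Python, from workcell import status, read_camera, workorder, masks_of gives the robot as it stands.
- The arm moves only by the tool drive_tool, never from a script. Its argument "rows" is a list of rows, each a list of 7 numbers: the turn, a rotation vector about the tool's x, y, z in degrees, then the shift along the tool's x, y, z in m, then the opening, from 0 (shut) to 1 (fully open). In form: [[ax, ay, az, tx, ty, tz, claw], ...]. A call has 1 to 8 rows; each row shifts and turns the commanded pose from where the row before left it, along the tool's axes as they then stand; what a row does not reach is not made up. A row lasts 1/12 s, in which the tool goes at most 41.7 mm and 7.16 degrees, less where a joint would pass 70% of its speed; a pose out of reach is approached as far as the arm can. A call is refused whole if a number of a shift passes 0.0417 or a number of a turn 7.16, either way. A call with a gripper value outside its range is refused whole. The fingers move at their own pace and stop on an object; "force" is the grip in N (left out, the last holds). Time passes only in rows, so rows that do not move let the fingers close. It gives the time, the measured TCP pose, the force, the opening and the grip force at its end, in the units of the state.
- status.read_state(): the state, without advancing time (a new reading comes with each control period).
- read_camera(name): name is "scene" or "side" or "wrist"; returns a dict with "color" (420x560x3 uint8, red, green, blue), "intrinsics" (3x3 intrinsics, pixels), "world_from_camera" (4x4, takes a point from camera to world coordinates); the wrist camera has in their place "mount" (4x4, takes a point from camera to tool coordinates, whose origin is the TCP and whose axes are the flange's). Camera axes: x right, y up, looking along -z (the intrinsics and any distortion apply to the point x, -y, -z); pixel columns grow to the right and rows downward; lengths in m; the calibration is good to about 2 mm. The wrist camera is an equidistant fisheye: a pixel r from the principal point sees the ray r / f radians off the axis. A picture is of the moment at which its call begins: read the wrist's pose just before it. There is no depth.
- workorder.finish_job(): hands the job in; it is judged then, once.
Trained networks look in a picture, given as the dict that the camera call returned (one of the last four; its "shot" number tells which), for a name from the list of things; names that differ only in an ending like _2 or _b are one class to them, and where a whole thing is asked for, a point or a joint stands for the part that bears it (a point fixed in the world has none). Each returns a list of dicts, best first, with "score" (0 to 1); they miss things now and then, are a little off and sometimes report something else, mostly with a low value. They report only what shows in the picture. A call takes as long as a camera call. They do not tell look-alikes from the thing itself.
- masks_of(picture, name): "mask" (420x560 bool, what is visible of it) and "bbox" ([left, top, right, bottom] in pixels, round what is visible of it).
The state is a dict: "time": time; "q": joint angles; "joint_vel": joint speeds; "joint_torque": joint torques, N m; "tool_pos": TCP position; "tcp_rot": TCP orientation; "wrist_force": force on the tool from outside, world axes, zero at the start; "torque": the same for the moment, N m; "width": opening from 0.0 (shut) to 1.0 (fully open); "grip_force": force on a finger pad.
Only numpy, scipy, OpenCV 4.12 (cv2) and the standard library are available. Lean on these libraries where they do the work, as an engineer would, in place of code of your own. Each camera call takes 0.05 s, during which the arm holds its last target. There are 200 camera calls.

TASK

Take the front box of hair combs off the long peg of the display stand: feel it out along the knocked-about wire and lift its hang tab up over the upturned tip, never forcing the brittle tab against the wire. Then stand the box upright in the wooden tray, setting it down rather than dropping it; leave the box behind it hanging on the peg and disturb nothing else.

Things in the scene. Friction and masses are not known exactly. Their poses are not given: they have to be found in the camera images.
- stand: Fixed bench-top stand: grey perforated steel panel 220 wide, 3 thick, top 210 mm above the bench, on a foot plate 4 mm thick reaching 135 mm before and 65 mm behind it. Origin: on the bench under the panel's middle. x: out of the panel, as the pegs point; y: along it; z: up. One long wire peg in the middle; short pegs (58 mm long) 80 mm to either side at the same height, one with a spool.
- peg_root (a point): Where the long peg's axis leaves the stand's panel plane, 185 mm above the bench. Steel wire 5 mm thick; as made it runs level along the stand's x to 150 mm from the panel, then turns up at 36 degrees for 24 mm: the tip is 169 mm out and 14 mm above the root. Stiff: it does not visibly give. Axes as the stand's.
- peg_kink (a point): Point on the long peg's axis 90 mm out from the panel. Up to here the wire is true; beyond it, knocks have bent the wire by up to 8 degrees up or down and up to 8 degrees to either side (up to 11 mm each way at the tip). How far is not measured. Axes as the stand's.
- box_front: Box to take: the outer of two like boxes on the long peg, 64 to 80 mm from the panel. Clear box of hair combs, white lid: 24 (x, along the peg) x 50 (y) x 76 mm (z), 60 to 130 g, with a white hang tab upright on the lid's middle, 4 mm thick (x), 34 wide (y), top 109 mm above the underside. Origin: centre of underside. Gripped from above by its 50 mm wide sides, fingers either side of tab and wire.
- box_front_hole (a point): Centre of the hang hole in the front box's tab, 95 mm above the box's underside: rectangular, 11 wide (y), 13 mm high (z), the wire through it. As it hangs, the hole's upper edge rests on the wire, so this point is 4 mm below the wire's axis. Axes as the box's.
- box_back: A like box hanging behind the front one, 24 to 30 mm from the panel; it stays there. Origin and axes as for the front box.
- tray: Open wooden work tray, fixed, 200 (x) x 260 (y) mm outside, 30 mm high, walls and floor 7 mm thick, empty. Origin: centre of its underside.
- spool: Loose white spool of wire standing on the bench, 60 mm across, 46 mm high; origin at the centre of its underside. A bystander.
- pot: Loose small white plastic pot, 64 mm across, 45 mm high; origin at the centre of its underside. A bystander.
- brush: Loose brass-bristled brush with a wooden handle, 130 x 26 x 26 mm, lying along its x; origin on the bench under it. A bystander.
Not all that is in view belongs to the job. Leave any red look-alike of the box_back alone.

How it is judged:
By the outcome, as a careful person would: the job done as asked, in the order asked, and still so for the second after the job is handed in, with the robot touching nothing.
It also fails if it takes over 64 s, if anything falls off the work surface, if the arm or the gripper's body presses on something with over 40 N, if the wrist force passes 120 N, or if a joint passes its speed limit or range.

## Working session

There is one attempt and no reset: what is moved stays moved. The work goes in short steps, Python scripts to look and compute and a tool call to move; the robot and the scene stay as the last step left them, time stands still between calls to the robot, and variables do not carry over. Pictures are saved under pics/ and viewed, at most 10 in all, crops included, and the job is handed in when it is done.

Besides the shell and the picture viewer there is one more tool, called after "Request:" as a command line: name --pt "numbers of a row" for each row, then --argument value for the rest. drive_tool: Moves the arm, as the interface text tells. Its arguments: {"type":"object","properties":{"rows":{"type":"array"},"force":{"type":"number"}},"required":["rows"]}

```bash
mkdir -p pics; ls
cat > h.py <<'E'
import numpy as np,cv2
from scipy.spatial.transform import Rotation as R
from workcell import status,read_camera,workorder,masks_of
def save(n,im): cv2.imwrite(f'pics/{n}.png',cv2.cvtColor(np.ascontiguousarray(im),cv2.COLOR_RGB2BGR))
def ray(p,uv):
    K=np.array(p['intrinsics']);T=np.array(p['world_from_camera'])
    d=np.linalg.inv(K)@[uv[0],uv[1],1]; d=T[:3,:3]@[d[0],-d[1],-d[2]]
    return T[:3,3],d/np.linalg.norm(d)
def onz(p,uv,z):
    o,d=ray(p,uv); return o+d*(z-o[2])/d[2]
def proj(p,X):
    K=np.array(p['intrinsics']);T=np.linalg.inv(np.array(p['world_from_camera']))
    c=T[:3,:3]@np.array(X)+T[:3,3]; u=K@[c[0],-c[1],-c[2]]; return u[:2]/u[2]
def tri(rs):
    A=sum(np.eye(3)-np.outer(d,d) for o,d in rs); b=sum((np.eye(3)-np.outer(d,d))@o for o,d in rs)
    return np.linalg.solve(A,b)
E
python3 - <<'E'
from h import *
a=read_camera('scene');b=read_camera('side')
save('scene',a['color']);save('side',b['color'])
for p in (a,b):
    print(np.round(p['world_from_camera'],3).tolist(),np.round(p['intrinsics'],1).tolist(),[k for k in p])
    for n in ['stand','box_front','box_back','tray','spool','pot','brush']:
        print(n,[(round(float(m['score']),2),np.round(m['bbox']).tolist()) for m in masks_of(p,n)])
print(status.read_state())
E
```

```text
pics
[[-0.36, -0.692, 0.626, 1.287], [0.933, -0.279, 0.229, 0.188], [0.017, 0.666, 0.746, 0.959], [0.0, 0.0, 0.0, 1.0]] [[443.2, 0.0, 280.5], [0.0, 443.2, 206.4], [0.0, 0.0, 1.0]] ['color', 'intrinsics', 'world_from_camera', 'shot']
stand [(0.71, [201.0, 133.0, 285.0, 251.0])]
box_front [(0.77, [250.0, 165.0, 261.0, 204.0])]
box_back [(0.84, [162.0, 182.0, 185.0, 215.0]), (0.58, [205.0, 250.0, 230.0, 285.0]), (0.54, [230.0, 164.0, 245.0, 204.0])]
tray [(0.79, [331.0, 200.0, 453.0, 299.0])]
spool [(0.72, [274.0, 258.0, 294.0, 289.0])]
pot [(0.95, [319.0, 186.0, 345.0, 212.0]), (0.5, [298.0, 300.0, 354.0, 315.0]), (0.39, [198.0, 129.0, 292.0, 254.0])]
brush [(0.97, [299.0, 300.0, 354.0, 318.0])]
[[0.98, 0.15, -0.128, 0.453], [-0.197, 0.755, -0.625, -0.812], [0.003, 0.638, 0.77, 1.046], [0.0, 0.0, 0.0, 1.0]] [[534.1, 0.0, 268.8], [0.0, 534.1, 219.0], [0.0, 0.0, 1.0]] ['color', 'intrinsics', 'world_from_camera', 'shot']
stand [(0.61, [199.0, 201.0, 325.0, 353.0])]
box_front [(0.85, [238.0, 232.0, 262.0, 264.0])]
box_back [(0.79, [340.0, 246.0, 354.0, 287.0]), (0.52, [256.0, 252.0, 273.0,
[... 161 characters left out ...]
0, 170.0, 329.0, 202.0])]
{'time': 0.8, 'q': array([-1.23294590e+00,  2.63849995e-01,  1.60394665e+00, -3.76410923e-07,
        1.27364717e+00, -3.68712093e-02]), 'joint_vel': array([ 0.00099996, -0.00164656, -0.00051009,  0.00125157, -0.00060315,
       -0.00019601]), 'joint_torque': array([-1.47594903e-03, -5.14983594e+01, -3.67695558e+01, -1.79387230e-04,
        5.89933134e-04,  4.09107372e-06]), 'tool_pos': array([ 0.24709107, -0.62819983,  0.19244231]), 'tcp_rot': array([3.08646776e+00, 5.85146384e-01, 3.44885666e-05]), 'wrist_force': array([-0.4035234 , -0.33018545,  0.54571266]), 'torque': array([-0.03424403,  0.0228391 ,  0.01038379]), 'grip_force': 0.0, 'width': 1.0020493637835017}
```

Run:
```python
from h import *
a=cv2.imread('pics/scene.png');b=cv2.imread('pics/side.png')
c=cv2.resize(a[110:330,150:470],None,fx=2.5,fy=2.5,interpolation=cv2.INTER_CUBIC)
d=cv2.resize(b[110:370,150:440],None,fx=2.3,fy=2.3,interpolation=cv2.INTER_CUBIC)
cv2.imwrite('pics/c1.png',c);cv2.imwrite('pics/d1.png',d);print(c.shape,d.shape)
```

```text
(550, 800, 3) (598, 667, 3)
```

View pics/c1.png

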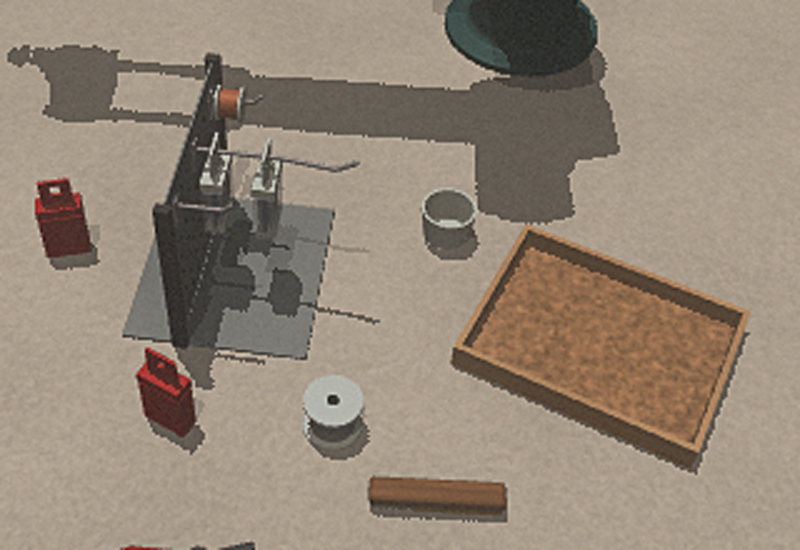

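View pics/d1.png

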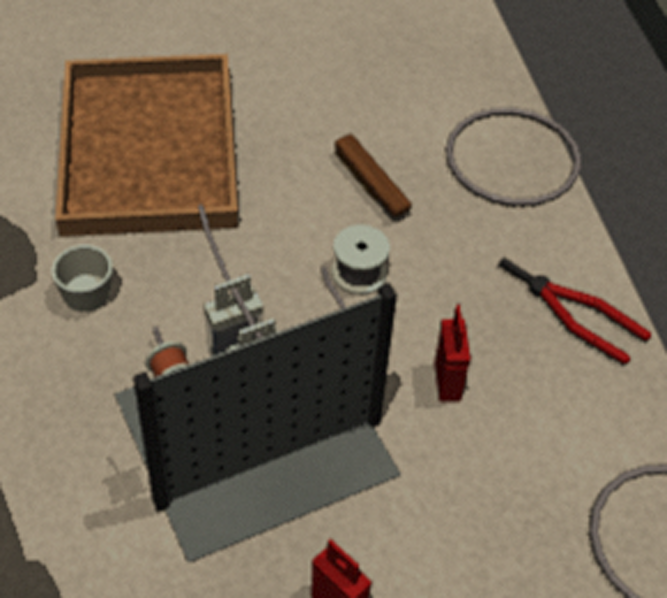

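Run:
```python
from h import *
a=read_camera('scene');b=read_camera('side')
C=lambda u,v:(u/2.5+150,v/2.5+110)
D=lambda u,v:(u/2.3+150,v/2.3+110)
for n,uv in [('ff',C(334,210)),('fn',C(306,357)),('bn',C(123,335))]: print('A',n,onz(a,uv,.004).round(3))
for n,uv in [('b1',D(190,559)),('b2',D(399,473))]: print('B',n,onz(b,uv,.004).round(3))
for uv in [C(214,57),C(160,209)]: print('A top',onz(a,uv,.21).round(3))
for uv in [D(391,290),D(143,378)]: print('B top',onz(b,uv,.21).round(3))
print('tip',tri([ray(a,C(357,163)),ray(b,D(201,207))]))
print('tray A',[onz(a,C(*p),.03).round(3) for p in [(530,228),(748,314),(697,456),(455,348)]])
print('tray B',[onz(b,D(*p),.03).round(3) for p in [(66,62),(227,56),(238,213),(58,219)]])
E=cv2.resize(a['color'][125:215,200:320],None,fx=6.6,fy=6.6,interpolation=cv2.INTER_CUBIC)
F=cv2.resize(b['color'][190:290,200:330],None,fx=6,fy=6,interpolation=cv2.INTER_CUBIC)
save('e1',E);save('f1',F)
```

```text
A ff [ 0.436 -0.114  0.004]
A fn [ 0.647 -0.065  0.004]
A bn [ 0.693 -0.258  0.004]
B b1 [ 0.48  -0.309  0.004]
B b2 [ 0.69  -0.26   0.004]
A top [ 0.458 -0.247  0.21 ]
A top [ 0.679 -0.199  0.21 ]
B top [ 0.683 -0.196  0.21 ]
B top [ 0.462 -0.244  0.21 ]
tip [ 0.53888479 -0.05555138  0.19535602]
tray A [array([0.402, 0.112, 0.03 ]), array([0.436, 0.36 , 0.03 ]), array([0.633, 0.335, 0.03 ]), array([0.596, 0.081, 0.03 ])]
tray B [array([0.431, 0.359, 0.03 ]), array([0.627, 0.331, 0.03 ]), array([0.594, 0.074, 0.03 ]), array([0.399, 0.104, 0.03 ])]
```

View pics/e1.png

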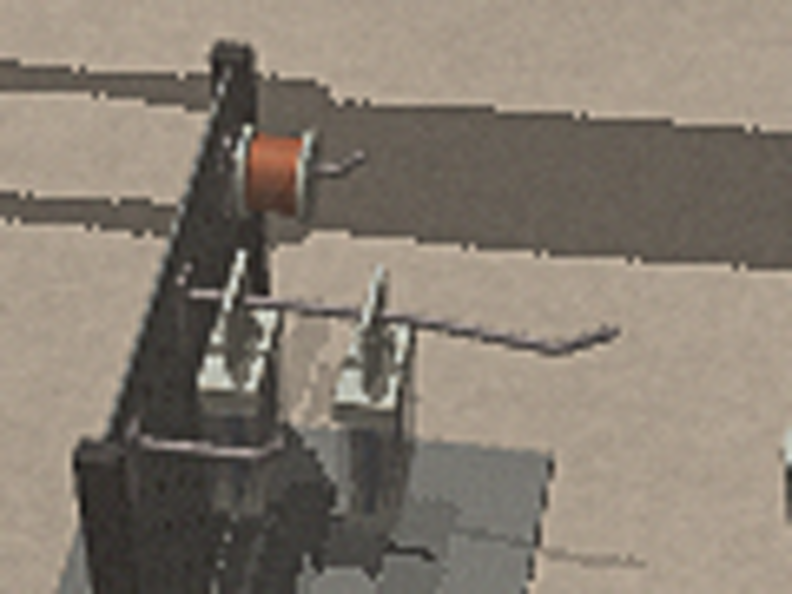

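View pics/f1.png

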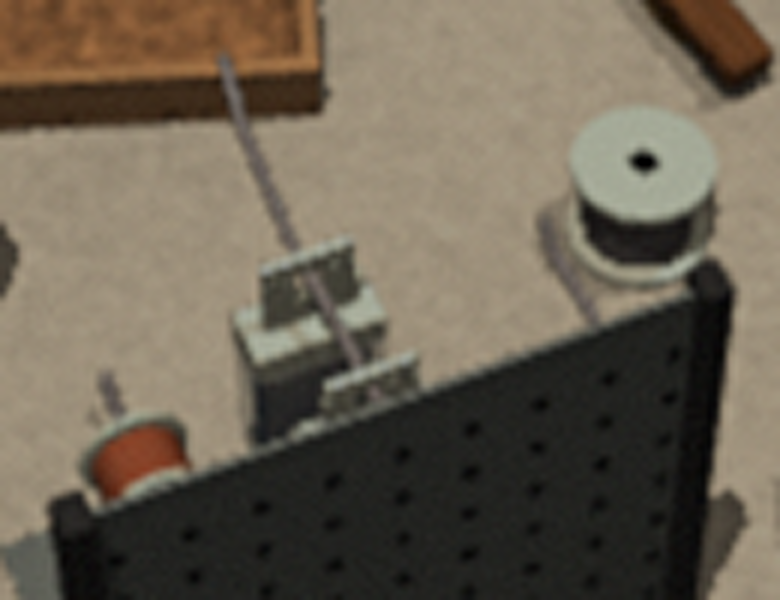

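Scene crop: front box (white lid, on the peg) is at full-image (256,182). It could be mistaken for the back box at (236,178) or the red look-alikes at (175,198) and (216,266). The outer white one on the long peg is the target. The close crop e1 confirms this: tab on the wire at (378,320), bend at (556,350), tip at (614,331). In f1 the tip is at (224,58).

```bash
cat > fit.py <<'E'
from h import *
from scipy.optimize import least_squares
E_=lambda u,v:np.array((u/6.6+200,v/6.6+125))
F_=lambda u,v:np.array((u/6+200,v/6+190))
def frame(x,y,yaw): c,s=np.cos(yaw),np.sin(yaw); return np.array([[c,-s,0],[s,c,0],[0,0,1]]),np.array([x,y,0])
def wire(up,side):
    # local points every mm of axis, stand frame
    L=[np.array([t,0,.185]) for t in np.arange(0,.0901,.001)]
    rel=[np.array([t,0,0]) for t in np.arange(.001,.0601,.001)]+[np.array([.06+t*np.cos(np.radians(36)),0,t*np.sin(np.radians(36))]) for t in np.arange(.001,.0241,.001)]
    M=R.from_euler('z',side).as_matrix()@R.from_euler('y',-up).as_matrix()
    return np.array(L+[np.array([.09,0,.185])+M@r for r in rel])
E
cat > fit1.py <<'E'
from fit import *
a=read_camera('scene');b=read_camera('side')
C=lambda u,v:(u/2.5+150,v/2.5+110)
D=lambda u,v:(u/2.3+150,v/2.3+110)
cor=[(0,C(334,210),(.135,-.11,.004)),(0,C(306,357),(.135,.11,.004)),(1,D(190,559),(-.065,-.11,.004)),(1,D(399,473),(-.065,.11,.004)),
 (0,E_(232,42),(0,-.11,.21)),(1,F_(712,262),(0,.11,.21)),(1,F_(70,495),(0,-.11,.21))]
# decide y sign: far side in scene (small world x) has +y local = (-.977,-.213)
cor=[(i,uv,(p[0],-p[1],p[2])) for i,uv,p in cor]
W=[[E_(*p) for p in [(200,293),(290,305),(330,311),(430,322),(490,333),(530,343)]],[F_(*p) for p in [(243,110),(265,175),(290,240),(325,300),(350,345)]]]
B=E_(556,350);T=[E_(616,331),F_(223,57)]
P=[a,b]
def res(v):
    M,o=frame(*v[:3]); off=v[5:9].reshape(2,2); r=[]
    X=wire(v[3],v[4])@M.T+o
    U=[np.array([proj(P[i],x) for x in X])+off[i] for i in (0,1)]
    for i,uv,p in cor: r+=list((proj(P[i],M@np.array(p)+o)+off[i]-uv)/1.0)
    for i in (0,1):
        for w in W[i]:
            d=U[i]-w; k=np.argmin((d**2).sum(1)); k=min(max(k,1),len(X)-2)
            t=U[i][k+1]-U[i][k-1]; t/=np.linalg.norm(t); r.append((d[k][0]*t[1]-d[k][1]*t[0])/.3)
        r+=list((U[i][-1]-T[i])/.4)
    r+=list((U[0][150]-B)/.6)
    r+=list(v[5:9]/1.0)
    return np.array(r)
s=least_squares(res,[.57,-.2215,np.radians(102.3),0,0,0,0,0,0],x_scale=[.01,.01,.01,.02,.02,1,1,1,1],diff_step=1e-4)
v=s.x;print('pose',v[:2].round(4),np.degrees(v[2:5]).round(2),'off',v[5:].round(2),'cost',s.cost)
print(res(v).round(1))
w=wire(v[3],v[4]);print('bend',w[150].round(4),'tip',w[-1].round(4))
J=s.jac;print('sd',np.degrees(np.sqrt(np.diag(np.linalg.inv(J.T@J)))[2:5]).round(2))
p=read_camera('wrist');print(np.round(p['mount'],4).tolist(),p['intrinsics'])
E
python3 fit1.py
```

```text
pose [ 0.5704 -0.2197] [103.07  -2.24  -5.79] off [-0.54 -0.15 -0.04  0.24] cost 20.144856806812054
[ 0.2 -0.8  0.2  0.2 -1.   0.1  0.7 -0.7 -0.1  2.5 -1.4  2.8  1.4  2.3
 -0.4  0.6  1.4  0.2 -0.7  0.  -0.8  1.   1.8 -0.2 -1.2 -0.2 -0.   0.5
 -1.6  1.2 -0.1 -0.5 -0.2 -0.   0.2]
bend [ 0.1496 -0.006   0.1827] tip [ 0.1695 -0.0081  0.196 ]
sd [0.33 0.74 0.7 ]
[[-0.001, 0.9499, 0.3125, 0.0797], [1.0, 0.0011, -0.0001, -0.0003], [-0.0005, 0.3125, -0.9499, -0.1816], [0.0, 0.0, 0.0, 1.0]] [[325.1922621    0.         276.2626845 ]
 [  0.         325.1922621  207.79263769]
 [  0.           0.           1.        ]]
```

Request:
drive_tool --pt "0 0 -7 0 0 -0.04 1" --pt "0 0 -7 0 0 -0.04 1" --pt "0 0 -7 0 0 -0.04 1" --pt "0 0 -7 0 0 -0.03 1" --pt "0 0 -7 0 0 0 1" --pt "0 0 -7 0 0 0 1" --pt "0 0 -7 0 0 0 1" --pt "0 0 -7 0 0 0 1"

```text
time: 1.72
tool_pos: [0.2472, -0.6282, 0.3428]
tcp_rot: [2.444, 1.973, -0.0]
wrist_force: [-0.6, -0.6, -0.7]
width: 0.999
grip_force: 0.0
```

Request:
drive_tool --pt "0 0 -7 0 0 0 1" --pt "0 0 -7 0 0 0 1" --pt "0 0 -7 0 0 0 1" --pt "0 0 -3.8 0 0 0 1" --pt "0 0 0 0 0 0 1"

```text
time: 2.13
tool_pos: [0.2471, -0.6281, 0.3424]
tcp_rot: [-1.969, -2.448, -0.0]
wrist_force: [-0.1, -0.0, 0.2]
width: 1.002
grip_force: 0.0
```

Request:
drive_tool --pt "0 0 0 0.0285 0.0285 0 1" --pt "0 0 0 0.0285 0.0285 0 1" --pt "0 0 0 0.0285 0.0285 0 1" --pt "0 0 0 0.0285 0.0285 0 1" --pt "0 0 0 0.0285 0.0285 0 1" --pt "0 0 0 0.0285 0.0285 0 1" --pt "0 0 0 0.0285 0.0285 0 1" --pt "0 0 0 0.0285 0.0285 0 1"

```text
time: 2.8
tool_pos: [0.4221, -0.3551, 0.3426]
tcp_rot: [1.974, 2.443, 0.0]
wrist_force: [1.7, 0.5, 0.8]
width: 0.996
grip_force: 0.0
```

Request:
drive_tool --pt "0 0 0 0.0285 0.0285 0 1" --pt "0 0 0 0.0285 0.0285 0 1" --pt "0 0 0 0.0285 0.0285 0 1" --pt "0 0 0 0.0285 0.0285 0 1" --pt "0 0 0 0.0285 0.0285 0.015 1" --pt "0 0 0 0.0285 0.0285 0.025 1" --pt "0 0 0 0 0.004 0.032 1" --pt "0 0 0 0 0 0 1"

```text
time: 3.47
tool_pos: [0.5503, -0.1545, 0.267]
tcp_rot: [-1.963, -2.44, 0.006]
wrist_force: [-1.3, 0.4, -2.4]
width: 0.998
grip_force: 0.0
```

Run:
```python
from h import *
s=status.read_state();p=read_camera('wrist')
np.savez('w1.npz',pos=s['tool_pos'],rot=s['tcp_rot'],im=p['color'],K=p['intrinsics'],M=p['mount'])
print(s['time'],s['tool_pos'],s['tcp_rot'],s['wrist_force'])
for n in ['box_front','box_back','stand']: print(n,[(round(float(m['score']),2),np.round(m['bbox']).tolist()) for m in masks_of(p,n)])
save('w1',p['color'])
```

```text
3.4667 [ 0.55031551 -0.1544528   0.26698915] [-1.96250106 -2.44026248  0.00566174] [-1.31099203  0.36810734 -2.37637878]
box_front [(0.96, [256.0, 164.0, 308.0, 200.0])]
box_back [(0.92, [401.0, 192.0, 452.0, 240.0]), (0.85, [254.0, 206.0, 306.0, 259.0]), (0.61, [263.0, 292.0, 293.0, 351.0])]
stand [(0.61, [148.0, 80.0, 415.0, 292.0])]
```

View pics/w1.png

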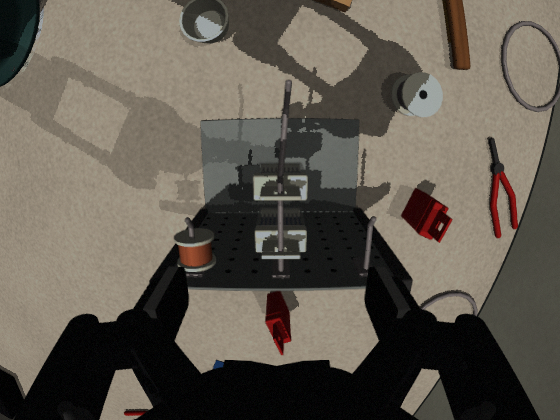

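Run:
```python
from h import *
im=np.load('w1.npz')['im']
f=lambda r0:cv2.resize(im[r0:r0+100,240:320],None,fx=5,fy=5,interpolation=cv2.INTER_CUBIC)
save('w1c',np.hstack([f(72),f(172)]))
```

```text
(no output)
```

View pics/w1c.png

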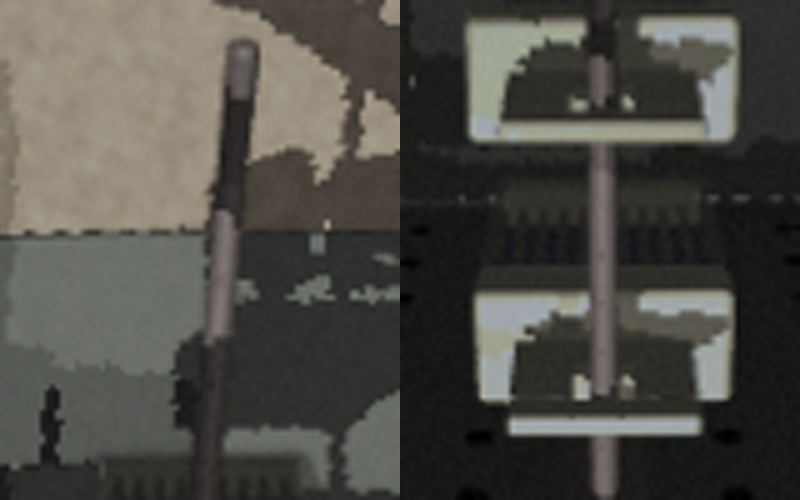

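```bash
cat >> h.py <<'E'
class W:
    def __init__(s,f):
        d=np.load(f);s.K=d['K'];s.M=d['M'];s.pos=d['pos'];s.Rm=R.from_rotvec(d['rot']).as_matrix()
    def proj(s,X):
        t=s.Rm.T@(np.array(X)-s.pos);c=s.M[:3,:3].T@(t-s.M[:3,3]);x,y,z=c[0],-c[1],-c[2]
        r=np.hypot(x,y);th=np.arctan2(r,z);return np.array([s.K[0,2]+s.K[0,0]*th*x/r,s.K[1,2]+s.K[1,1]*th*y/r])
    def ray(s,uv):
        a=(uv[0]-s.K[0,2])/s.K[0,0];b=(uv[1]-s.K[1,2])/s.K[1,1];th=np.hypot(a,b);k=np.sin(th)/th
        d=np.array([a*k,-b*k,-np.cos(th)]);T=s.Rm@s.M[:3,:3];return s.pos+s.Rm@s.M[:3,3],T@d
    def onz(s,uv,z):
        o,d=s.ray(uv);return o+d*(z-o[2])/d[2]
E
sed -e "s/^p=read_camera.*//" -e "s/^P=\[a,b\]/w1=W('w1.npz');P=[a,b]\nWW=[np.array(x) for x in [(280.4,204),(280.4,218),(280.4,232),(280.4,246),(280.8,266),(281,166),(283.4,134),(284.6,120),(286.6,102)]];TW=np.array((288.6,80))/" \
 -e "s/^    r+=list(v\[5:9\]\/1.0)/    r+=list(v[5:9]); r+=list(v[9:11]\/2); UW=np.array([w1.proj(x) for x in X])+v[9:11]\n    for q in WW:\n        d=UW-q;k=min(max(np.argmin((d**2).sum(1)),1),len(X)-2);t=UW[k+1]-UW[k-1];t\/=np.linalg.norm(t);r.append((d[k][0]*t[1]-d[k][1]*t[0])\/.3)\n    r+=list((UW[-1]-TW)\/.6)/" \
 -e "s/0,0,0,0,0,0\],x_scale=\[.01,.01,.01,.02,.02,1,1,1,1\]/0,0,0,0,0,0,0,0],x_scale=[.01,.01,.01,.02,.02,1,1,1,1,1,1]/" -e "s/)\/1.0)$/)\/1.5)/" fit1.py > fit2.py
cat >> fit2.py <<'E'
M,o=frame(*v[:3])
L=lambda X:(M.T@(np.array(X)-o)).round(4)
print('lid front',L(w1.onz((253.6,175.6),.162)),L(w1.onz((307.4,175.6),.162)),'tabtop',L(w1.onz((260,196.4),.195)),L(w1.onz((301.4,200),.195)))
print('tabtop cam scene',L(onz(a,E_(380,268)-v[5:7],.195)))
s=status.read_state();print('tool in stand',L(s['tool_pos']),np.degrees(np.arctan2(*(R.from_rotvec(s['tcp_rot']).as_matrix()[[1,0],0]))),R.from_rotvec(s['tcp_rot']).as_matrix()[:,2].round(4))
np.savez('fit.npz',v=v)
E
python3 fit2.py
```

```text
Traceback (most recent call last):
  File "fit2.py", line 11, in <module>
    w1=W('w1.npz');P=[a,b]
TypeError: 'list' object is not callable
```

```bash
sed -i 's/^class W:/class WC:/' h.py; sed -i "s/w1=W(/w1=WC(/" fit2.py; python3 fit2.py
```

```text
pose [ 0.569  -0.2215] [103.13  -2.13  -5.41] off [-0.14  0.46  0.69 -0.21 -1.2   0.32] cost 14.90439440609734
[ 0.1 -0.5  0.1  0.1 -0.5  0.4  0.7 -0.3 -0.1  1.8 -0.8  2.1  1.   1.8
 -0.7  0.4  1.2  0.1 -0.6  0.3 -0.9  0.6  2.1 -0.1 -1.3 -0.2 -0.1  0.3
 -0.9  1.2 -0.3 -0.1  0.5  0.7 -0.2 -0.6  0.2  0.7  0.3 -0.1 -0.5  0.3
  0.3 -0.8 -0.8  0.6  0.1 -0.2]
bend [ 0.1497 -0.0056  0.1828] tip [ 0.1695 -0.0075  0.1961]
sd [0.22 0.74 0.4 ]
lid front [0.087  0.0248 0.162 ] [ 0.0864 -0.0239  0.162 ] tabtop [0.0767 0.0174 0.195 ] [ 0.0733 -0.0163  0.195 ]
tabtop cam scene [0.077  0.0147 0.195 ]
tool in stand [0.0643 0.0011 0.2761] 102.16423128330963 [ 0.0032 -0.0012 -1.    ]
```

Request:
drive_tool --pt "0 0 0 0 0 0 1" --pt "0 0 0 0 0 0 1" --pt "0 0 0 0 0 0 1"

```text
time: 4.12
tool_pos: [0.5528, -0.1581, 0.2743]
tcp_rot: [1.972, 2.445, 0.0]
wrist_force: [-0.5, -0.2, 0.2]
width: 1.001
grip_force: 0.0
```

```bash
cat > wy.py <<'E'
from h import *
s=status.read_state();p=read_camera('wrist')
np.savez('w2.npz',pos=s['tool_pos'],rot=s['tcp_rot'],im=p['color'],K=p['intrinsics'],M=p['mount'])
Rm=R.from_rotvec(s['tcp_rot']).as_matrix()
print(s['time'],s['tool_pos'],np.degrees(np.arctan2(Rm[1,0],Rm[0,0])),Rm[:,2].round(4),s['wrist_force'])
w=WC('w2.npz')
X=[w.onz(q,.185) for q in [(280.4,204),(280.4,218),(280.4,232),(280.4,246),(280.8,266)]]
print([(Rm.T@(x-w.pos)).round(4).tolist() for x in X])
im=p['color'].astype(float).sum(2)
for n in ['box_front','box_back']: print(n,[(round(float(m['score']),2),np.round(m['bbox']).tolist()) for m in masks_of(p,n)])
E
python3 wy.py
```

```text
4.1167 [ 0.55275309 -0.15812546  0.27433557] 102.23667099059138 [ 6.e-04 -2.e-04 -1.e+00] [-0.45005131 -0.15615675  0.23884857]
[[-0.0053, 0.003, 0.0893], [-0.0184, 0.003, 0.0893], [-0.0318, 0.0031, 0.0893], [-0.0457, 0.0031, 0.0894], [-0.0666, 0.0036, 0.0894]]
box_front [(0.96, [252.0, 160.0, 303.0, 193.0])]
box_back [(0.94, [263.0, 288.0, 290.0, 345.0]), (0.86, [400.0, 187.0, 448.0, 235.0]), (0.6, [249.0, 201.0, 300.0, 250.0])]
```

Run:
```python
from h import *
im=np.load('w2.npz')['im']
f=lambda r0:cv2.resize(im[r0:r0+100,240:320],None,fx=5,fy=5,interpolation=cv2.INTER_CUBIC)
save('w2c',np.hstack([f(68),f(168)]))
```

```text
(no output)
```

View pics/w2c.png

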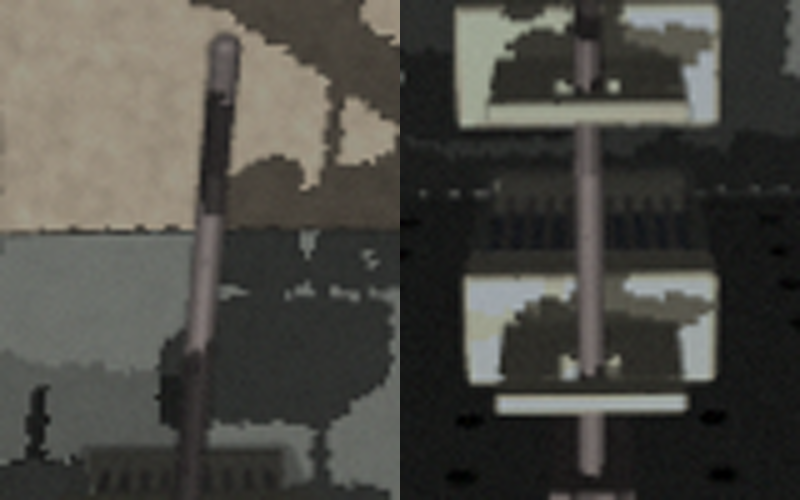

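```bash
sed -i -e "s/w1.npz/w2.npz/" -e "s/^WW=.*/WW=[np.array(x) for x in [(277.6,196),(277.8,208),(278,222),(278.2,236),(278.4,256),(277.2,180),(278.8,162),(280.4,128),(281.8,112),(283.6,92)]];TW=np.array((284.8,75.6))/" -e "s/(253.6,175.6)/(251,169.6)/;s/(307.4,175.6)/(304,169.6)/;s/(260,196.4)/(257.6,190.5)/;s/(301.4,200)/(298,190.5)/" -e "s/^print('tabtop cam.*/Rm=w1.Rm\nprint('wire in tool',[(Rm.T@(w1.onz(q,.185)-w1.pos)).round(4).tolist() for q in WW])\nprint('lid in tool',[(Rm.T@(w1.onz(q,.162)-w1.pos)).round(4).tolist() for q in [(251,169.6),(304,169.6)]],'tab',[(Rm.T@(w1.onz(q,.195)-w1.pos)).round(4).tolist() for q in [(257.6,190.5),(298,190.5)]])/" fit2.py; python3 fit2.py
```

```text
pose [ 0.569  -0.2218] [102.95  -2.17  -4.95] off [-0.03  0.46  0.62 -0.28 -0.98  0.75] cost 17.84459253889002
[ 0.2 -0.4  0.   0.2 -0.6  0.4  0.7 -0.1 -0.   1.8 -0.7  2.2  0.9  1.8
 -0.6  0.4  1.1 -0.  -0.6  0.3 -0.9  0.5  2.3 -0.1 -1.6 -0.3 -0.1  0.1
 -0.7  1.2 -0.3 -0.   0.5  0.6 -0.3 -0.5  0.4 -0.3 -0.1  0.   0.2  0.1
 -1.   2.3 -0.9 -0.3  0.2  0.4  0.1]
bend [ 0.1497 -0.0052  0.1827] tip [ 0.1696 -0.0069  0.1961]
sd [0.21 0.74 0.35]
lid front [0.0867 0.0251 0.162 ] [ 0.086  -0.0238  0.162 ] tabtop [0.0755 0.0175 0.195 ] [ 0.0751 -0.0161  0.195 ]
wire in tool [[0.0019, 0.0006, 0.0893], [-0.009, 0.0007, 0.0893], [-0.0222, 0.0009, 0.0893], [-0.0357, 0.0011, 0.0893], [-0.056, 0.0013, 0.0894], [0.0162, 0.0002, 0.0893], [0.0319, 0.0016, 0.0893], [0.0607, 0.0029, 0.0893], [0.074, 0.004, 0.0893], [0.0907, 0.0055, 0.0893]]
lid in tool [[0.0207, -0.0239, 0.1123], [0.0207, 0.025, 0.1123]] tab [[0.0096, -0.0161, 0.0793], [0.0096, 0.0175, 0.0793]]
tool in stand [0.0661 0.0016 0.2738] 102.27670354273383 [-2.e-04  1.e-04 -1.e+00]
```

Request:
drive_tool --pt "0 0 -0.7 0.009 0.0008 0.01 1" --pt "0 0 0 0 0 0.024 1" --pt "0 0 0 0 0 0.024 1" --pt "0 0 0 0 0 0.024 1" --pt "0 0 0 0 0 0.024 1" --pt "0 0 0 0 0 0.024 1" --pt "0 0 0 0 0 0.01 1" --pt "0 0 0 0 0 0 1"

```text
time: 5.03
tool_pos: [0.5486, -0.1473, 0.1298]
tcp_rot: [-1.951, -2.453, 0.004]
wrist_force: [0.4, 0.3, 0.6]
width: 0.999
grip_force: 0.0
```

Request:
drive_tool --pt "0 0 0 0 0 0 1" --pt "0 0 0 0 0 0 1" --pt "0 0 0 0 0 0 1"

```text
time: 5.28
tool_pos: [0.5532, -0.1492, 0.136]
tcp_rot: [1.954, 2.456, 0.002]
wrist_force: [0.3, -0.2, -0.4]
width: 1.002
grip_force: 0.0
```

```bash
cat > st.py <<'E'
from h import *
import sys
v=np.load('fit.npz')['v']; c,s_=np.cos(v[2]),np.sin(v[2]); M=np.array([[c,-s_,0],[s_,c,0],[0,0,1]]);o=np.array([v[0],v[1],0])
s=status.read_state();p=read_camera('wrist')
np.savez('w3.npz',pos=s['tool_pos'],rot=s['tcp_rot'],im=p['color'],K=p['intrinsics'],M=p['mount'])
Rm=R.from_rotvec(s['tcp_rot']).as_matrix()
print(s['time'],'stand',(M.T@(s['tool_pos']-o)).round(4),'yaw',np.degrees(np.arctan2(Rm[1,0],Rm[0,0])).round(2),'F stand',(M.T@s['wrist_force']).round(2),'T',(M.T@s['torque']).round(3),s['width'],s['grip_force'])
if len(sys.argv)>1: save(sys.argv[1],cv2.resize(p['color'][40:330,80:480],None,fx=2,fy=2,interpolation=cv2.INTER_CUBIC))
for n in ['box_front','box_back']: print(n,[(round(float(m['score']),2),np.round(m['bbox']).tolist()) for m in masks_of(p,n)])
E
python3 st.py g1
```

```text
5.2833 stand [ 0.0743 -0.0008  0.136 ] yaw 102.98 F stand [-0.29 -0.25 -0.39] T [ 0.086 -0.008 -0.069] 1.0017217347338792 0.0
box_front [(0.57, [229.0, 199.0, 320.0, 294.0])]
box_back [(0.89, [233.0, 275.0, 313.0, 364.0]), (0.84, [431.0, 223.0, 506.0, 301.0])]
```

View pics/g1.png

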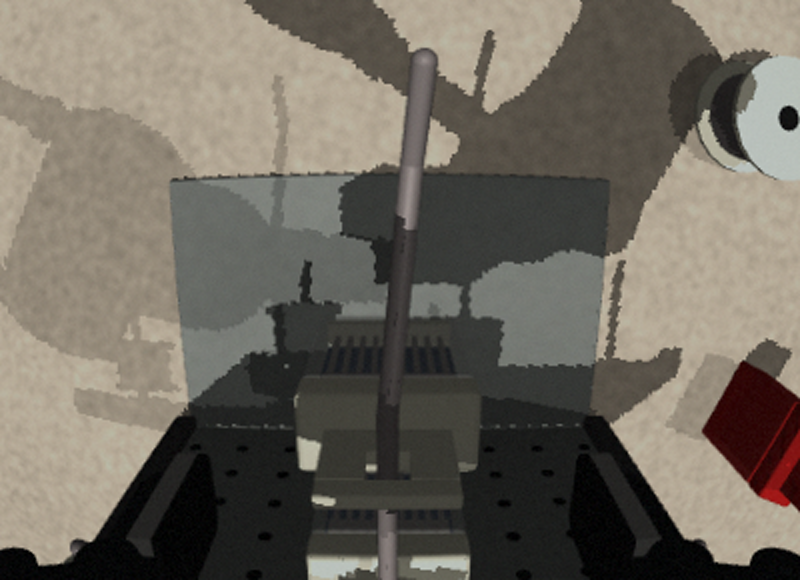

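Request:
drive_tool --pt "0 0 0 0 -0.001 0.005 1" --pt "0 0 0 0 0 0 1" --pt "0 0 0 0 0 0 0.75" --pt "0 0 0 0 0 0 0.7" --pt "0 0 0 0 0 0 0.65" --force 25

```text
time: 5.85
tool_pos: [0.5506, -0.149, 0.1288]
tcp_rot: [-1.956, -2.458, 0.0]
wrist_force: [-0.1, -0.3, -0.1]
width: 0.649
grip_force: 0.0
```

```bash
python3 st.py
```

```text
5.85 stand [0.0751 0.0016 0.1288] yaw 102.97 F stand [-0.25  0.19 -0.08] T [ 0.043 -0.042 -0.027] 0.6494452701351271 0.0
box_front [(0.76, [231.0, 205.0, 328.0, 304.0])]
box_back [(0.97, [235.0, 283.0, 320.0, 364.0]), (0.85, [435.0, 226.0, 515.0, 305.0]), (0.58, [119.0, 64.0, 434.0, 419.0])]
```

Request:
drive_tool --pt "0 0 0 0 0 0 0.65" --pt "0 0 0 0 0 0 0.65" --pt "0 0 0 0 0 0 0.65" --pt "0 0 0 0 0 0 0.65"

```text
time: 6.33
tool_pos: [0.5507, -0.149, 0.1289]
tcp_rot: [1.956, 2.458, 0.0]
wrist_force: [0.6, 0.1, -0.1]
width: 0.653
grip_force: 0.0
```

```bash
python3 st.py
```

```text
6.3333 stand [0.0751 0.0016 0.1289] yaw 102.98 F stand [-0.03 -0.62 -0.15] T [ 0.002 -0.023  0.041] 0.652666229874109 0.0
box_front [(0.65, [235.0, 283.0, 319.0, 362.0]), (0.34, [431.0, 67.0, 504.0, 133.0])]
box_back [(0.94, [234.0, 283.0, 318.0, 363.0]), (0.94, [434.0, 226.0, 514.0, 307.0]), (0.33, [234.0, 203.0, 327.0, 304.0])]
```

Request:
drive_tool --pt "0 0 0 0 0 0 0.65" --pt "0 0 0 0 0 0 0.65" --pt "0 0 0 0 0 0 0.65" --pt "0 0 0 0 0 0 0.65"

```text
time: 6.82
tool_pos: [0.5506, -0.149, 0.1289]
tcp_rot: [-1.956, -2.458, 0.0]
wrist_force: [-0.2, -0.3, -0.1]
width: 0.651
grip_force: 0.0
```

```bash
python3 st.py
```

```text
6.8167 stand [0.0751 0.0016 0.1289] yaw 102.98 F stand [-0.27  0.23 -0.11] T [ 0.043 -0.002  0.031] 0.6508890486852609 0.0
box_front [(0.88, [230.0, 203.0, 326.0, 309.0])]
box_back [(0.8, [238.0, 285.0, 320.0, 363.0]), (0.6, [437.0, 228.0, 515.0, 309.0])]
```

Request:
drive_tool --pt "0 0 0 0 0.0009 -0.001 0.65" --pt "0 0 0 0 0 0 0.65" --pt "0 0 0 0 0 0 0.65" --pt "0 0 0 0 0 0 0.65" --pt "0 0 0 0 0 0 0.65"

```text
time: 7.38
tool_pos: [0.5515, -0.1488, 0.1299]
tcp_rot: [-1.956, -2.458, 0.0]
wrist_force: [0.5, 0.4, -0.5]
width: 0.646
grip_force: 0.0
```

Request:
drive_tool --pt "0 0 0 0 0 0 0.62" --pt "0 0 0 0 0 0 0.61" --pt "0 0 0 0 0 0 0.6" --pt "0 0 0 0 0 0 0.59" --pt "0 0 0 0 0 0 0.58" --force 25

```text
time: 7.8
tool_pos: [0.5515, -0.1488, 0.1299]
tcp_rot: [-1.956, -2.458, 0.0]
wrist_force: [0.6, -0.2, -0.4]
width: 0.58
grip_force: 0.0
```

Request:
drive_tool --pt "0 0 0 0 0 0 0.56" --pt "0 0 0 0 0 0 0.54" --pt "0 0 0 0 0 0 0.5" --pt "0 0 0 0 0 0 0.5" --force 25

```text
time: 8.13
tool_pos: [0.5515, -0.1488, 0.1299]
tcp_rot: [1.956, 2.458, -0.0]
wrist_force: [-0.5, 0.2, -1.0]
width: 0.502
grip_force: 0.0
```

```bash
python3 st.py g2
```

```text
8.1333 stand [0.075  0.0007 0.1299] yaw 102.98 F stand [ 0.31  0.4  -1.  ] T [ 0.039 -0.078 -0.004] 0.5023651788267468 0.0
box_front [(0.77, [230.0, 205.0, 325.0, 303.0]), (0.45, [497.0, 1.0, 530.0, 68.0])]
box_back [(0.77, [434.0, 227.0, 512.0, 305.0]), (0.62, [234.0, 283.0, 317.0, 361.0])]
```

View pics/g2.png

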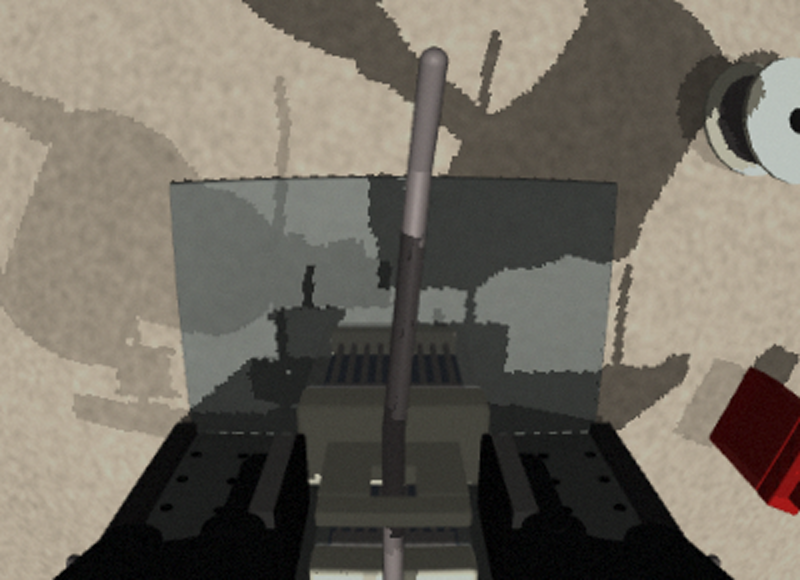

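Request:
drive_tool --pt "0 0 0 0 0 0 0.48" --pt "0 0 0 0 0 0 0.46" --pt "0 0 0 0 0 0 0.44" --pt "0 0 0 0 0 0 0.42" --force 25

```text
time: 8.62
tool_pos: [0.5515, -0.1488, 0.1299]
tcp_rot: [-1.956, -2.458, -0.0]
wrist_force: [0.4, -0.8, 0.1]
width: 0.419
grip_force: 0.0
```

Request:
drive_tool --pt "0 0 0 0 0 0 0.4" --pt "0 0 0 0 0 0 0.38" --pt "0 0 0 0 0 0 0.36" --force 25

```text
time: 8.87
tool_pos: [0.5516, -0.1488, 0.13]
tcp_rot: [1.956, 2.458, 0.0]
wrist_force: [0.1, 0.6, 0.8]
width: 0.392
grip_force: 24.8
```

```bash
python3 st.py
```

```text
8.8667 stand [0.075  0.0006 0.13  ] yaw 102.97 F stand [ 0.59 -0.24  0.81] T [-0.029 -0.059 -0.006] 0.3919721823297647 24.794189482927322
box_front [(0.63, [230.0, 202.0, 323.0, 303.0])]
box_back [(0.94, [233.0, 281.0, 315.0, 364.0]), (0.57, [434.0, 226.0, 515.0, 308.0])]
```

Request:
drive_tool --pt "0 0 0 0 0 0 0.3" --pt "0 0 0 0 0 -0.001 0.3" --pt "0 0 0 0 0 -0.0015 0.3" --pt "0 0 0 0 0 -0.0015 0.3" --pt "0 0 0 0 0 0 0.3" --pt "0 0 0 0 0 0 0.3" --pt "0 0 0 0 0 0 0.3" --force 35

```text
time: 9.6
tool_pos: [0.5515, -0.1488, 0.1339]
tcp_rot: [-1.956, -2.458, 0.0]
wrist_force: [0.3, 0.1, -0.7]
width: 0.387
grip_force: 34.9
```

```bash
cat > wl.py <<'E'
# wire & tab columns near the tab in the wrist image (bright/dark profile), plus state
from h import *
import sys
exec(open('st.py').read().split("if len")[0])
F=[];
E
python3 st.py; python3 st.py
python3 - <<'E'
from h import *
im=cv2.imread  # profile rows of last shot
d=np.load('w3.npz');g=d['im'].astype(int).sum(2)//3
for r in (180,200,225,240,262,268,276,283): print(r,g[r,255:305].tolist())
E
```

```text
9.6 stand [0.075  0.0007 0.1339] yaw 102.97 F stand [ 0.01 -0.31 -0.68] T [-0.021 -0.028 -0.022] 0.3873598629787482 34.86439570784569
box_front [(0.92, [231.0, 205.0, 325.0, 304.0])]
box_back [(0.88, [236.0, 284.0, 316.0, 364.0]), (0.85, [433.0, 227.0, 510.0, 307.0])]
9.75 stand [0.0751 0.0008 0.1338] yaw 102.97 F stand [-1.32 -0.4  -0.97] T [ 0.002 -0.028  0.018] 0.3857066726832729 34.86476182937622
box_front [(0.83, [230.0, 203.0, 324.0, 304.0])]
box_back [(0.94, [436.0, 224.0, 510.0, 303.0]), (0.58, [234.0, 279.0, 314.0, 364.0])]
180 [99, 100, 98, 100, 101, 100, 99, 101, 98, 101, 100, 104, 98, 93, 62, 35, 35, 35, 37, 39, 56, 60, 54, 36, 42, 48, 50, 54, 60, 62, 65, 63, 56, 55, 49, 47, 56, 60, 56, 56, 56, 56, 56, 56, 58, 57, 56, 56, 57, 57]
200 [122, 122, 122, 122, 123, 124, 125, 125, 122, 120, 121, 118, 120, 120, 120, 120, 121, 121, 123, 122, 109, 54, 41, 46, 52, 54, 58, 61, 63, 60, 60, 54, 65, 90, 59, 83, 80, 81, 81, 93, 120, 104, 38, 40, 59, 59, 62, 71, 90, 101]
225 [41, 37, 28, 29, 28, 33, 41, 39, 37, 31, 32, 26, 30, 37, 38, 37, 32, 31, 28, 38, 42, 52, 53, 53, 62, 65, 62, 59, 53
[... 410 characters left out ...]
, 52, 51, 51, 51, 52, 55, 51, 51, 51, 50, 52, 51, 52, 53, 52, 50, 53, 52, 50, 55, 51]
268 [52, 54, 53, 50, 52, 52, 55, 51, 54, 54, 51, 54, 54, 50, 52, 49, 39, 37, 38, 35, 38, 37, 39, 36, 34, 35, 34, 43, 54, 56, 52, 52, 51, 51, 53, 52, 53, 51, 54, 52, 52, 51, 50, 53, 52, 53, 54, 53, 51, 50]
276 [52, 52, 53, 51, 54, 52, 55, 51, 54, 53, 58, 64, 65, 65, 65, 62, 42, 34, 33, 39, 37, 36, 40, 39, 37, 35, 37, 47, 63, 66, 63, 62, 60, 56, 48, 51, 53, 52, 51, 55, 52, 53, 54, 52, 52, 50, 51, 53, 51, 50]
283 [52, 51, 56, 51, 54, 51, 50, 50, 53, 52, 41, 27, 27, 26, 34, 38, 36, 34, 35, 37, 39, 36, 40, 38, 36, 35, 33, 35, 38, 33, 29, 25, 32, 44, 48, 53, 54, 54, 54, 54, 51, 51, 52, 52, 53, 52, 53, 54, 52, 53]
```

Request:
drive_tool --pt "0 0 0 0.005 0 0 0.3" --pt "0 0 0 0.005 0 0 0.3" --pt "0 0 0 0.005 0 0 0.3" --pt "0 0 0 0.005 0.0004 0.0002 0.3" --pt "0 0 0 0.005 0.0004 0.0002 0.3" --pt "0 0 0 0.005 0.0004 0.0002 0.3" --pt "0 0 0 0.005 0.0005 0.0002 0.3" --pt "0 0 0 0 0 0 0.3"

```text
time: 10.57
tool_pos: [0.5451, -0.1132, 0.133]
tcp_rot: [-1.955, -2.459, -0.0]
wrist_force: [-0.2, -0.2, -0.3]
width: 0.385
grip_force: 34.9
```

Request:
drive_tool --pt "0 0 0 0 0 0 0.3" --pt "0 0 0 0 0 0 0.3" --pt "0 0 0 0 0 0 0.3"

```text
time: 10.82
tool_pos: [0.5454, -0.1146, 0.1331]
tcp_rot: [1.956, 2.458, -0.0]
wrist_force: [-0.7, -0.1, -0.4]
width: 0.386
grip_force: 34.9
```

```bash
cat > pr.py <<'E'
from h import *
d=np.load('w3.npz');g=d['im'].astype(int).sum(2)//3
for r in range(256,292,3): print(r,*g[r,258:298].tolist())
E
python3 st.py; python3 pr.py
```

```text
10.8167 stand [ 0.1098 -0.001   0.1331] yaw 102.97 F stand [ 0.05  0.66 -0.45] T [-0.001  0.037  0.024] 0.38569218516589165 34.85025800764561
box_front [(0.79, [231.0, 201.0, 325.0, 302.0])]
box_back [(0.93, [426.0, 256.0, 501.0, 334.0]), (0.92, [236.0, 304.0, 309.0, 366.0])]
256 59 59 59 60 57 59 55 57 59 59 55 58 60 59 58 53 33 32 33 32 33 34 33 30 34 31 34 46 58 59 58 60 60 61 59 58 60 58 59 61
259 57 57 59 59 61 56 58 58 59 56 59 58 59 58 54 43 32 31 32 35 32 36 33 30 32 31 39 57 61 60 58 58 59 56 58 58 57 60 59 61
262 52 47 48 46 46 47 46 46 48 47 47 49 46 47 46 32 28 30 35 34 32 36 31 32 33 31 37 46 49 47 48 46 48 48 48 46 46 46 48 47
265 48 47 49 47 49 47 49 48 46 48 47 47 48 47 45 33 31 31 32 33 33 34 34 33 33 33 42 50 47 46 49 48 50 49 49 49 48 48 47 46
268 47 47 46 47 47 46 47 48 47 45 48 48 47 47 41 32 31 31 32 34 35 31 34 35 30 31 46 47 48 49 48 46 48 45 46 46 47 47 46 47
271 44 46 45 46 48 48 46 46 47 47 46 46 46 44 37 30 35 33 35 35 35 37 34 33 32 38 45 50 49 48 46 48 48 47 49 48 47 49 47 50
274 46 48 48 45 48 48 45 52 58 59 57 58 58 53 34 29 33 32 35 35 34 33 34 32 36 52 60 61 56 54 54 47 46 47 47 47 48 46 48 46
277 47 47 46 48 48 45 47 51 56 60 58 58 58 56 28 33 32 32 33 34 33 33 31 31 40 55 59 58 59 57 49 49 47 46 45 47 47 48 45 47
280 48 49 47 44 44 48 46 99 158 158 158 155 152 113 31 33 33 33 32 33 30 33 30 32 44 54 115 166 155 137 77 47 45 48 46 48 46 48 47 46
283 47 49 49 46 49 47 47 35 31 32 37 98 90 42 30 33 35 33 36 37 36 33 31 30 27 32 30 54 86 88 59 47 47 45 46 46 46 47 47 45
286 49 52 53 49 51 52 47 25 24 24 24 24 28 31 30 29 33 34 36 33 34 33 29 29 22 23 23 23 21 25 36 48 50 51 48 51 49 51 50 50
289 48 48 47 49 48 46 47 47 47 44 48 44 49 44 47 46 48 47 47 47 47 47 46 46 46 47 46 47 43 46 46 47 46 47 48 46 46 48 45 46
```

Request:
drive_tool --pt "0 0 0 0.005 0.0004 0.0002 0.3" --pt "0 0 0 0.005 0.0004 0.0002 0.3" --pt "0 0 0 0.005 0.0004 0.0002 0.3" --pt "0 0 0 0.005 0.0005 0.0002 0.3" --pt "0 0 0 0 0 0 0.3" --pt "0 0 0 0 0 0 0.3" --pt "0 0 0 0 0 0 0.3" --pt "0 0 0 0 0 0 0.3"

```text
time: 11.63
tool_pos: [0.5425, -0.0945, 0.1323]
tcp_rot: [1.956, 2.458, -0.0]
wrist_force: [0.2, 0.0, -1.0]
width: 0.385
grip_force: 34.8
```

```bash
python3 st.py; python3 pr.py | sed -n '6,11p'
```

```text
11.6333 stand [ 0.13   -0.0027  0.1323] yaw 102.98 F stand [-0.01 -0.23 -1.05] T [ 0.019 -0.024 -0.006] 0.3853406470657458 34.84309785068035
box_front [(0.79, [230.0, 201.0, 327.0, 306.0])]
box_back [(0.9, [239.0, 318.0, 302.0, 366.0]), (0.63, [420.0, 268.0, 491.0, 352.0]), (0.37, [228.0, 202.0, 327.0, 305.0])]
271 45 44 46 47 45 49 50 46 46 43 45 47 47 45 43 27 28 32 33 31 29 32 33 32 30 34 42 46 47 44 45 46 44 43 43 44 43 44 44 46
274 43 45 43 43 43 43 47 49 55 55 54 57 56 53 45 30 29 32 32 32 31 33 33 30 31 43 55 56 54 53 48 47 43 48 46 45 45 47 43 48
277 47 46 45 44 46 42 45 49 56 56 57 56 57 54 34 28 30 32 32 33 35 33 33 30 37 51 58 58 56 51 47 45 48 44 48 45 45 45 45 45
280 46 45 45 46 46 46 47 99 152 153 153 151 151 140 30 32 32 28 34 32 32 31 33 28 41 55 57 57 55 74 76 46 45 45 47 47 44 46 45 46
283 46 46 47 48 47 46 43 29 29 28 27 28 27 27 29 33 31 34 34 31 34 33 31 31 35 44 46 45 47 44 43 46 45 45 46 45 45 46 46 47
286 49 47 49 48 46 47 45 28 29 31 32 34 31 34 31 32 32 32 33 33 35 31 29 30 39 47 43 47 46 47 44 49 45 46 48 48 52 47 47 49
```

Run:
```python
from fit import *
v=np.load('fit.npz')['v'];M,o=frame(*v[:3]);w=WC('w3.npz')
X=wire(v[3],v[4])@M.T+o
q=np.array([w.proj(x) for x in X]);print('bend',q[150],'tip',q[-1])
g=np.load('w3.npz')['im'].astype(int)
c=int(q[-1][0]);r=int(q[-1][1])
for rr in range(r-24,r+26,2): print(rr,*g[rr,c-20:c+20].sum(1)//3)
w.pos=M@np.array([.075,.0007,.1299])+o;print('g2 tip pred',w.proj(X[-1]),'obs ~(296.5,64.5)')
```

```text
bend [283.19053113 245.22953463] tip [288.74437026 212.82483783]
188 91 84 86 87 89 94 109 112 114 114 110 108 110 111 110 107 108 111 110 109 111 110 108 111 112 113 112 112 113 109 110 111 110 109 109 110 107 107 107 108
190 87 89 88 91 89 91 96 101 111 109 111 110 111 109 110 111 111 114 112 111 109 110 111 108 112 110 110 109 110 107 110 108 112 109 108 111 108 106 108 109
192 91 103 89 90 88 90 94 110 111 111 110 109 110 110 110 109 110 113 110 109 109 108 110 111 108 109 109 108 110 110 110 110 109 110 107 108 110 109 109 110
194 108 110 110 109 113 111 110 113 109 108 111 111 112 111 106 109 110 109 110 113 110 110 109 109 107 103 107 109 110 107 111 108 108 110 109 107 108 108 109 104
196 111 112 111 111 112 111 113 111 112 114 111 113 111 110 111 110 110 111 109 112 108 110 108 107 107 107 109 112 107 109 111 109 110 106 108 106 109 110 110 108
198 108 108 110 109 110 113 112 113 114 110 113 109 111 111 112 111 112 113 111 108 106 108 106 105 106 105 108 106 109 110 108 108 108 110 111 109 108 111 110 111
200 108 109 110 112 112 113 114 111 113 114 109 108 111 110 110 112 11
[... 1683 characters left out ...]
5 24 24 25 33 32 31 28
228 36 33 32 26 23 23 26 32 34 32 28 30 36 40 41 40 43 43 44 42 45 42 34 34 33 26 23 24 29 30 34 32 30 26 24 23 26 33 33 34
230 32 31 32 25 25 23 23 31 33 30 26 34 37 39 42 40 44 43 43 43 42 39 29 34 33 30 26 24 25 28 33 32 32 27 24 24 30 37 36 33
232 41 43 41 38 43 40 40 40 36 35 31 35 38 41 41 43 46 44 45 42 41 36 40 40 40 46 40 39 42 39 40 41 37 42 41 43 40 41 43 42
234 50 47 48 50 46 46 49 46 46 33 32 35 37 41 41 43 44 47 45 41 41 41 46 48 47 48 47 49 46 46 47 49 49 48 48 48 48 49 47 49
236 48 44 44 44 46 46 44 46 41 29 33 36 39 41 43 41 45 43 43 40 39 40 44 48 47 49 43 48 45 46 45 44 45 45 48 43 44 46 47 46
g2 tip pred [299.89802651  64.94310082] obs ~(296.5,64.5)
```

Request:
drive_tool --pt "0 0 0 0.005 0.0005 0.0002 0.3" --pt "0 0 0 0.005 0.0006 0.0002 0.3" --pt "0 0 0 0.005 0.0005 0.0002 0.3" --pt "0 0 0 0.0027 0.0003 0 0.3" --pt "0 0 0 0 0 0 0.3" --pt "0 0 0 0 0 0 0.3" --pt "0 0 0 0 0 0 0.3" --pt "0 0 0 0 0 0 0.3"

```text
time: 12.45
tool_pos: [0.5404, -0.0769, 0.1317]
tcp_rot: [1.956, 2.458, -0.0]
wrist_force: [-0.2, 0.3, -0.4]
width: 0.385
grip_force: 34.8
```

```bash
python3 st.py; python3 pr.py | sed -n '5,12p'
```

```text
12.45 stand [ 0.1476 -0.0046  0.1317] yaw 102.97 F stand [ 0.32  0.08 -0.43] T [-0.031 -0.014 -0.021] 0.3849784687596331 34.84133452177048
box_front [(0.75, [231.0, 202.0, 326.0, 304.0]), (0.33, [128.0, 28.0, 201.0, 104.0])]
box_back [(0.9, [418.0, 280.0, 486.0, 355.0]), (0.76, [240.0, 337.0, 298.0, 366.0])]
268 44 43 44 47 46 46 44 48 46 45 45 41 41 47 45 36 30 25 27 30 27 30 30 30 27 31 29 35 44 43 43 44 43 44 46 44 43 46 45 44
271 43 46 45 44 46 44 45 44 43 42 46 44 47 44 42 29 27 27 29 29 27 29 31 28 29 26 31 43 47 41 46 46 45 45 45 44 43 43 46 45
274 44 43 44 45 42 46 44 49 57 55 54 54 56 55 42 26 24 29 28 29 28 28 27 26 27 35 48 55 56 52 45 41 46 45 43 45 43 45 44 41
277 44 44 42 42 44 44 44 49 53 54 54 56 56 53 35 26 28 29 27 27 26 30 27 29 31 43 57 54 54 50 45 43 43 44 44 45 44 43 44 45
280 43 42 43 44 41 42 44 95 149 148 149 148 144 107 28 27 32 29 25 27 33 31 29 29 39 52 55 98 149 129 75 43 44 45 47 43 45 44 44 44
283 46 43 42 42 44 44 43 71 28 41 43 46 42 27 26 29 29 28 23 27 28 28 30 31 38 45 46 46 46 45 47 42 47 45 45 47 43 45 46 43
286 46 47 45 48 46 44 42 27 28 25 30 28 28 27 28 28 27 28 26 28 30 29 29 37 48 46 46 45 48 44 44 45 46 45 48 46 47 46 48 46
289 46 45 46 45 44 44 46 45 45 44 47 44 44 45 46 44 42 42 44 45 45 43 44 44 43 44 44 43 42 46 44 44 43 41 43 43 42 44 43 43
```

Request:
drive_tool --pt "0 0 0 0.0015 0.0003 -0.0005 0.3" --pt "0 0 0 0.003 0.0003 -0.0016 0.3" --pt "0 0 0 0.003 0.0003 -0.002 0.3" --pt "0 0 0 0.003 0.0003 -0.002 0.3" --pt "0 0 0 0 0 0 0.3" --pt "0 0 0 0 0 0 0.3" --pt "0 0 0 0 0 0 0.3" --pt "0 0 0 0 0 0 0.3"

```text
time: 13.27
tool_pos: [0.5391, -0.0663, 0.1377]
tcp_rot: [-1.956, -2.458, 0.0]
wrist_force: [0.0, -0.7, -0.5]
width: 0.386
grip_force: 34.8
```

```bash
python3 st.py; python3 st.py|head -1; python3 pr.py | sed -n '1,12p'
```

```text
13.2667 stand [ 0.1583 -0.0057  0.1377] yaw 102.98 F stand [-0.69  0.12 -0.52] T [-0.036 -0.056  0.014] 0.3860899201263872 34.84138526022434
box_front [(0.92, [227.0, 204.0, 325.0, 303.0]), (0.7, [129.0, 42.0, 199.0, 116.0])]
box_back [(0.97, [418.0, 287.0, 478.0, 354.0]), (0.55, [243.0, 339.0, 294.0, 365.0])]
13.4167 stand [ 0.1582 -0.0057  0.1377] yaw 102.97 F stand [-1.11 -0.92 -1.2 ] T [-0.036  0.006  0.005] 0.3856465465723143 34.84147757291794
256 53 56 55 53 53 53 53 53 55 52 55 55 55 53 54 52 56 55 55 54 54 55 52 54 51 52 53 55 51 53 52 56 55 53 55 54 55 53 54 53
259 56 53 54 53 55 54 55 53 55 56 51 53 55 52 52 53 53 53 50 55 52 56 55 54 52 54 53 56 53 53 58 53 55 55 54 54 55 57 52 54
262 44 43 45 43 45 46 44 42 42 43 44 42 43 44 44 43 43 40 42 42 45 42 42 43 45 45 42 43 44 42 43 45 44 44 42 41 43 45 42 44
265 40 44 44 42 44 42 44 43 42 44 44 41 43 42 44 43 45 43 39 41 41 42 44 46 43 43 42 44 43 41 43 45 44 44 45 42 43 43 42 43
268 43 45 42 41 43 44 44 44 43 45 45 45 43 44 43 42 43 42 46 43 43 44 41 45 43 43 44 43 43 45 46 47 42 43 41 44 43 45 43 43
271 44 46 43 44 43 41 45 41
[... 151 characters left out ...]
 29 31 32 31 30 30 32 28 36 54 54 55 53 46 42 42 44 43 44 44 46 44 44
277 44 43 45 41 42 44 46 46 56 52 55 54 53 50 26 26 27 30 29 30 32 33 30 30 24 38 53 53 55 51 45 40 45 44 42 42 44 46 45 45
280 43 42 42 42 44 42 45 96 146 148 146 147 142 104 25 24 26 28 26 26 32 28 25 26 33 100 158 162 163 138 76 42 44 46 41 44 45 43 43 42
283 44 42 44 43 42 45 41 43 44 43 42 43 44 32 26 27 28 30 28 32 26 28 26 30 39 45 45 43 47 46 41 44 45 42 44 42 43 45 44 44
286 44 46 47 47 45 45 44 42 44 48 43 41 37 26 27 28 28 29 29 29 27 28 25 35 43 43 43 43 43 45 42 46 46 45 47 46 45 45 47 48
289 42 41 42 43 43 43 43 40 44 43 43 43 43 43 45 43 42 45 45 46 42 44 42 44 44 45 44 40 42 44 44 42 40 44 46 42 46 46 40 44
```

Run:
```python
from fit import *
v=np.load('fit.npz')['v'];M,o=frame(*v[:3]);w=WC('w3.npz')
T=wire(v[3],v[4])[-1]
for dz in (-.002,0,.002):
  for dx in (-.002,0,.002): print(dz,dx,(w.proj(M@(T+[dx,0,dz])+o)+v[9:11]).round(1))
```

```text
-0.002 -0.002 [279.5 272.9]
-0.002 0 [279.5 269. ]
-0.002 0.002 [279.5 265. ]
0 -0.002 [279.5 275.2]
0 0 [279.5 271.2]
0 0.002 [279.6 267.2]
0.002 -0.002 [279.6 277.5]
0.002 0 [279.6 273.5]
0.002 0.002 [279.6 269.4]
```

Request:
drive_tool --pt "0 0 0 0.003 0.0002 -0.002 0.3" --pt "0 0 0 0.003 0.0002 -0.002 0.3" --pt "0 0 0 0 0 0 0.3" --pt "0 0 0 0 0 0 0.3" --pt "0 0 0 0 0 0 0.3" --pt "0 0 0 0 0 0 0.3"

```text
time: 14.07
tool_pos: [0.5382, -0.0603, 0.1418]
tcp_rot: [1.956, 2.458, -0.0]
wrist_force: [0.3, 0.3, -0.7]
width: 0.388
grip_force: 34.8
```

```bash
python3 st.py; python3 pr.py | sed -n '6,11p'
```

```text
14.0667 stand [ 0.1643 -0.0062  0.1418] yaw 102.98 F stand [ 0.2  -0.38 -0.68] T [-0.005 -0.015  0.04 ] 0.38758474950829397 34.84138995409012
box_front [(0.85, [230.0, 202.0, 325.0, 304.0])]
box_back [(0.84, [240.0, 342.0, 295.0, 366.0]), (0.71, [413.0, 287.0, 476.0, 352.0])]
271 46 41 41 44 39 46 42 43 41 46 44 43 44 45 42 45 43 43 43 42 42 44 43 42 42 43 42 43 44 44 45 44 42 43 42 44 45 43 43 39
274 45 40 44 43 43 41 46 48 52 54 54 50 56 54 53 56 53 53 52 52 52 56 53 55 54 54 54 52 51 51 44 43 42 44 44 44 43 45 43 42
277 46 42 42 42 45 41 44 47 52 53 54 53 55 55 52 45 31 28 25 30 31 35 43 53 54 55 53 54 53 49 43 44 41 43 42 44 42 41 42 44
280 40 45 41 45 44 44 44 92 145 145 147 144 142 103 29 25 31 30 27 26 33 30 29 29 44 53 104 161 159 137 79 44 43 43 39 43 42 43 42 44
283 43 42 43 41 42 42 42 77 44 43 45 43 40 29 27 30 32 29 31 36 32 28 28 29 36 44 43 46 45 42 42 43 43 43 41 40 41 44 45 43
286 47 43 47 48 45 48 41 44 47 42 43 43 39 25 28 28 29 28 31 31 28 30 29 33 45 43 45 43 42 43 42 44 47 45 46 45 47 45 45 46
```

Request:
drive_tool --pt "0 0 0 0.003 0.0002 -0.002 0.3" --pt "0 0 0 0.003 0.0002 -0.002 0.3" --pt "0 0 0 0.003 0.0002 -0.002 0.3" --pt "0 0 0 0.003 0 -0.0015 0.3" --pt "0 0 0 0.003 0 -0.001 0.3" --pt "0 0 0 0.004 0 0 0.3" --pt "0 0 0 0 0 0 0.3" --pt "0 0 0 0 0 0 0.3"

```text
time: 14.88
tool_pos: [0.5344, -0.0414, 0.1502]
tcp_rot: [-1.956, -2.459, 0.0]
wrist_force: [-0.6, -0.9, -0.6]
width: 0.388
grip_force: 34.8
```

```bash
python3 st.py; python3 pr.py | sed -n '6,12p'
```

```text
14.8833 stand [ 0.1835 -0.0067  0.1502] yaw 103.01 F stand [-0.76  0.77 -0.58] T [-0.004 -0.003 -0.018] 0.38817689486624823 34.84067000448704
box_front [(0.7, [229.0, 204.0, 323.0, 304.0])]
box_back [(0.92, [243.0, 351.0, 293.0, 366.0]), (0.62, [416.0, 302.0, 464.0, 342.0]), (0.6, [144.0, 229.0, 392.0, 412.0])]
271 42 43 40 40 42 42 41 44 40 42 42 45 41 42 42 43 43 42 44 42 42 42 40 42 44 40 43 43 43 43 39 43 39 41 42 43 43 41 47 42
274 44 41 40 41 41 43 42 45 53 54 54 53 52 52 52 50 50 52 52 52 52 53 52 53 51 51 52 50 52 50 45 41 42 42 42 44 42 41 42 41
277 42 42 40 42 40 40 40 47 51 51 51 52 52 52 50 52 54 50 56 51 52 53 51 50 52 52 49 54 50 49 42 40 38 42 42 40 41 41 42 41
280 43 42 41 43 42 43 42 91 143 140 145 141 143 142 142 141 144 142 141 141 142 141 142 140 140 143 142 142 142 122 69 39 42 41 42 42 44 43 42 42
283 41 43 43 43 42 43 41 83 95 98 96 98 97 95 94 96 98 98 96 97 96 96 94 94 97 95 95 96 86 72 53 42 46 41 45 42 41 43 41 42
286 46 45 43 42 47 40 39 96 96 98 98 94 95 97 94 95 93 92 76 41 42 42 42 40 41 45 42 44 41 38 36 43 43 45 45 43 43 42 45 45
289 43 41 42 43 43 42 40 41 42 45 45 42 44 44 41 42 40 41 40 42 40 42 42 42 42 43 39 39 43 41 41 41 42 43 41 40 42 41 41 41
```

Request:
drive_tool --pt "0 0 0 0.01 0 0 0.3" --pt "0 0 0 0.02 0.003 0 0.3" --pt "0 0 0 0.03 0.005 0 0.3" --pt "0 0 0 0.035 0.006 0 0.3" --pt "0 0 0 0.035 0.006 0 0.3" --pt "0 0 0 0.035 0.006 0 0.3" --pt "0 0 0 0.035 0.006 0 0.3" --pt "0 0 0 0.03 0.005 0 0.3"

```text
time: 15.7
tool_pos: [0.5182, 0.1934, 0.1504]
tcp_rot: [-1.956, -2.458, -0.001]
wrist_force: [1.6, 0.2, -1.6]
width: 0.391
grip_force: 34.8
```

Request:
drive_tool --pt "0 0 0 0.02 0.003 0.01 0.3" --pt "0 0 0 0.008 0 0.02 0.3" --pt "0 0 0 0 0 0.02 0.3" --pt "0 0 0 0 0 0.015 0.3" --pt "0 0 0 0 0 0.01 0.3" --pt "0 0 0 0 0 0 0.3" --pt "0 0 0 0 0 0 0.3" --pt "0 0 0 0 0 0 0.3"

```text
time: 16.37
tool_pos: [0.5164, 0.2189, 0.0763]
tcp_rot: [1.956, 2.457, 0.002]
wrist_force: [0.1, 0.1, -0.0]
width: 0.386
grip_force: 34.9
```

Run:
```python
from h import *
s=status.read_state();print(s['time'],s['tool_pos'],s['wrist_force'],s['width'],s['grip_force'])
a=read_camera('scene');b=read_camera('side')
for p in (a,b):
  for n in ['box_front','tray']: print(n,[(round(float(m['score']),2),np.round(m['bbox']).tolist()) for m in masks_of(p,n)])
A=cv2.resize(a['color'][110:310,150:470],None,fx=1.7,fy=1.7,interpolation=cv2.INTER_CUBIC)
B=cv2.resize(b['color'][110:310,150:350],None,fx=1.2,fy=1.7,interpolation=cv2.INTER_CUBIC)
save('p1',np.hstack([A,B]));print(np.hstack([A,B]).shape)
```

```text
16.3667 [0.5164195  0.21894729 0.07633303] [ 0.08417816  0.07298795 -0.02611718] 0.3858248486468429 34.8753596842289
box_front []
tray [(0.9, [330.0, 199.0, 450.0, 297.0])]
box_front [(0.69, [202.0, 135.0, 223.0, 172.0])]
tray [(0.61, [172.0, 130.0, 253.0, 213.0])]
(340, 784, 3)
```

Request:
drive_tool --pt "0 0 0 0 0 0.01 0.3" --pt "0 0 0 0 0 0.007 0.3" --pt "0 0 0 0 0 0.003 0.3" --pt "0 0 0 0 0 0 0.3" --pt "0 0 0 0 0 0 0.3" --pt "0 0 0 0 0 0 0.3" --pt "0 0 0 0 0 0.001 0.3" --pt "0 0 0 0 0 0.001 0.3"

```text
time: 17.33
tool_pos: [0.516, 0.2188, 0.0536]
tcp_rot: [1.956, 2.458, 0.001]
wrist_force: [0.1, -1.2, -1.5]
width: 0.386
grip_force: 34.9
```

Request:
drive_tool --pt "0 0 0 0 0 0.001 0.3" --pt "0 0 0 0 0 0 0.3" --pt "0 0 0 0 0 0 0.3"

```text
time: 17.58
tool_pos: [0.5155, 0.2187, 0.0523]
tcp_rot: [-1.956, -2.458, 0.0]
wrist_force: [0.1, -0.2, -0.8]
width: 0.379
grip_force: 34.9
```

Request:
drive_tool --pt "0 0 0 0 0 0.001 0.3" --pt "0 0 0 0 0 0 0.3" --pt "0 0 0 0 0 0 0.3"

```text
time: 17.83
tool_pos: [0.5156, 0.2187, 0.0513]
tcp_rot: [-1.956, -2.458, -0.0]
wrist_force: [0.2, -0.5, -1.1]
width: 0.385
grip_force: 34.9
```

Request:
drive_tool --pt "0 0 0 0 0 0.0005 0.3" --pt "0 0 0 0 0 0 0.3" --pt "0 0 0 0 0 0 0.3"

```text
time: 18.08
tool_pos: [0.5157, 0.2188, 0.0512]
tcp_rot: [1.956, 2.458, 0.0]
wrist_force: [-0.8, -0.3, 2.7]
width: 0.385
grip_force: 35.2
```

Request:
drive_tool --pt "0 0 0 0 0 0.0005 0.3" --pt "0 0 0 0 0 0 0.3" --pt "0 0 0 0 0 0 0.3"

```text
time: 18.33
tool_pos: [0.5158, 0.2188, 0.0512]
tcp_rot: [1.956, 2.458, 0.0]
wrist_force: [-2.4, -0.7, 5.9]
width: 0.386
grip_force: 35.5
```

Request:
drive_tool --pt "0 0 0 0 0 0.0005 0.3" --pt "0 0 0 0 0 0 0.3" --pt "0 0 0 0 0 0 0.3"

```text
time: 18.58
tool_pos: [0.5159, 0.2188, 0.0512]
tcp_rot: [1.956, 2.458, 0.001]
wrist_force: [-4.2, -1.0, 8.5]
width: 0.382
grip_force: 35.7
```

Request:
drive_tool --pt "0 0 0 0 0 -0.001 0.3" --pt "0 0 0 0 0 0 0.3" --pt "0 0 0 0 0 0 0.41" --pt "0 0 0 0 0 0 0.45" --pt "0 0 0 0 0 0 0.55" --pt "0 0 0 0 0 0 0.7" --pt "0 0 0 0 0 0 0.8" --pt "0 0 0 0 0 0 0.8"

```text
time: 19.25
tool_pos: [0.5155, 0.2187, 0.0506]
tcp_rot: [-1.956, -2.458, 0.0]
wrist_force: [0.5, 0.6, -0.1]
width: 0.801
grip_force: 0.0
```

Request:
drive_tool --pt "0 0 0 0 0 0 0.8" --pt "0 0 0 0 0 -0.005 0.8" --pt "0 0 0 0 0 -0.01 0.8" --pt "0 0 0 0 0 -0.025 0.8" --pt "0 0 0 0 0 -0.04 0.8" --pt "0 0 0 0 0 -0.04 0.8" --pt "0 0 0 0 0 -0.04 0.8" --pt "0 0 0 0 0 -0.04 0.8"

```text
time: 19.92
tool_pos: [0.5154, 0.2186, 0.254]
tcp_rot: [1.956, 2.458, 0.002]
wrist_force: [1.4, -0.3, -0.6]
width: 0.801
grip_force: 0.0
```

Request:
drive_tool --pt "0 0 0 -0.02 -0.03 0 0.8" --pt "0 0 0 -0.02 -0.03 0 0.8" --pt "0 0 0 -0.02 -0.03 0 0.8" --pt "0 0 0 0 0 0 0.8" --pt "0 0 0 0 0 0 0.8" --pt "0 0 0 0 0 0 0.8" --pt "0 0 0 0 0 0 0.8"

```text
time: 20.5
tool_pos: [0.4422, 0.1406, 0.2515]
tcp_rot: [1.956, 2.458, 0.002]
wrist_force: [0.3, 0.0, -0.3]
width: 0.8
grip_force: 0.0
```

Run:
```python
from h import *
s=status.read_state();print(s['time'],s['tool_pos'],s['wrist_force'])
a=read_camera('scene');b=read_camera('side')
for p in (a,b):
  for n in ['box_front','box_back','spool','pot','brush']: print(n,[(round(float(m['score']),2),np.round(m['bbox']).tolist()) for m in masks_of(p,n)])
A=cv2.resize(a['color'][120:320,150:470],None,fx=1.5,fy=1.5,interpolation=cv2.INTER_CUBIC)
B=cv2.resize(b['color'][110:310,140:350],None,fx=1.5,fy=1.5,interpolation=cv2.INTER_CUBIC)
save('end',np.hstack([A,B]))
```

```text
20.5 [0.44221811 0.14059489 0.25150863] [ 0.27545211  0.02135269 -0.32999973]
box_front [(0.97, [384.0, 218.0, 400.0, 253.0])]
box_back [(0.8, [205.0, 254.0, 231.0, 284.0]), (0.73, [163.0, 182.0, 188.0, 213.0]), (0.59, [231.0, 163.0, 247.0, 203.0])]
spool [(0.62, [273.0, 259.0, 295.0, 292.0])]
pot [(0.88, [320.0, 187.0, 345.0, 212.0]), (0.41, [299.0, 300.0, 354.0, 318.0])]
brush []
box_front [(0.71, [202.0, 144.0, 225.0, 180.0])]
box_back [(0.69, [286.0, 346.0, 312.0, 384.0]), (0.58, [337.0, 245.0, 353.0, 287.0])]
spool [(0.91, [296.0, 208.0, 318.0, 240.0])]
pot [(0.97, [173.0, 219.0, 198.0, 248.0])]
brush [(0.94, [294.0, 171.0, 327.0, 204.0])]
```

View pics/end.png

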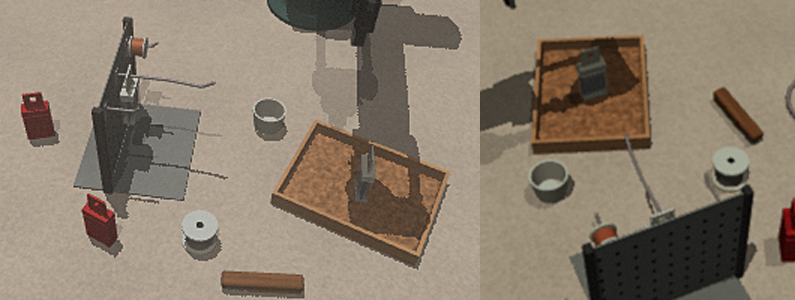

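The final picture shows the box upright in the tray at (367,175) left and (592,75) right. The back box is still on the peg at (128,88), and the pot, spool, brush and red boxes have not moved.

```bash
python3 -c "
from workcell import workorder
print(workorder.finish_job())"
```

```text
the job is handed in; nothing more can be done
None
```

The front box is off the peg and standing upright in the tray, set down until it touched and then released; the back box still hangs on the peg, nothing else moved in the final picture, and the job was handed in at about 21 s.

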